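Clamp the sample cell with the star handle

ROBOT

A 6-joint arm with a two-finger parallel gripper is mounted at the origin on the work surface. World frame = base frame: x ahead of the robot, y to its left, z up, the work surface at z = 0. Lengths are in m, angles in rad, forces in N, time in s.
With the tool pointing down it reaches from about 0.4 to 0.825 m from the base axis. Payload 7 kg.
Tool frame: the origin (TCP) lies on the centre line of the jaws, within the pads' length; the fingertips stand 22 mm ahead of it and the grasp point (between the pads) lies 3 mm ahead of it; z points along the fingers, y is the line along which they close (so a half turn about z gives the same grasp; the last joint's range is limited). The gripper opens to 88 mm and grips with 3 to 60 N. Pads are 19 mm wide; open, the fingers measure 130 mm over their backs; the gripper's body (78 mm by 193 mm) begins 47 mm behind the grasp point.
Start: joints at [-1.008, 0.359, 0.012, 0, -1.224, -0.288], TCP at [0.183, -0.65, 0.249] pointing down, gripper open.
Joint ranges: [-3.07, 3.07], [-1.43, 2.12], [-1.02, 1.25], [-3.03, 1.67], [-3.05, -0], [-3.03, 3.03]. Speed limits (rad/s): [2.39, 2.39, 3.01, 3.14, 3.14, 3.14].

INTERFACE

Orientations are given as [roll, pitch, yaw] about the fixed x, y, z axes, in that order (R = Rz(yaw) Ry(pitch) Rx(roll)).
In Python, from station import monitor, viewer, order gives the robot as it stands. The module is installed in compiled form; this text tells all that it offers.
- The arm moves only by the tool servo_tool, never from a script. Its argument "targets" is a list of rows, each an object with "angular": the turn, a rotation vector about the tool's x, y, z in degrees, a list of three; "xyz": the shift along the tool's x, y, z in cm, a list of three; "claw": the finger opening in cm, from 0 to 8.76. A call has 1 to 20 rows; each row shifts and turns the commanded pose from where the row before left it, along the tool's axes as they then stand; what a row does not reach is not made up. A row lasts 1/10 s, in which the tool goes at most 50 mm and 8.59 degrees, less where a joint would pass 70% of its speed; a pose out of reach is approached as far as the arm can. A call is refused whole if a number of a shift passes 5 or a number of a turn 8.59, either way. A call with a gripper value outside its range is refused whole. The fingers move at their own pace and stop on an object; "force" is the grip in N (left out, the last holds). Time passes only in rows, so rows that do not move let the fingers close. It gives the time, the measured TCP pose, the force, the opening and the grip force at its end, in the units of the state.
- monitor.get_state(): the state, without advancing time (a new reading comes with each control period).
- viewer.grab_frame(name): name is "scene" or "top" or "wrist"; returns a dict with "color" (480x640x3 uint8, blue, green, red), "fovy" (degrees; the focal length in pixels is half the picture's height over the tangent of half this angle, whatever the lens; pixels are square), "cx", "cy" (the principal point, pixels), "R" (3x3) and "t" (3): a world point X has camera coordinates R X + t. Camera axes: x right, y down, z forward; pixel columns grow to the right and rows downward; lengths in m; the calibration is good to about 2 mm. The wrist camera is an equidistant fisheye: a pixel r from the principal point sees the ray r / f radians off the axis. A picture is of the moment at which its call begins. There is no depth.
- order.job_done(): hands the job in; it is judged then, once.
The state is a dict: "t": time; "q": joint angles; "qd": joint speeds; "joint_efforts": joint torques, N m; "eef_pos": TCP position; "ee_rot": TCP orientation; "force": force on the tool from outside, world axes, zero at the start; "moment": the same for the moment, N m; "width": finger opening in m; "gripper_force": force on a finger pad.
Only numpy, scipy, OpenCV 4.12 (cv2) and the standard library are available. Lean on these libraries where they do the work, as an engineer would, in place of code of your own. Each camera call takes 0.05 s, during which the arm holds its last target. There are 200 camera calls.

TASK

Put the square brass sample cell down into the bed of the clamping fixture, between the guide rails, let go of it, and then clamp it there by pushing the fixture's star handle clockwise (seen from above), spoke after spoke, until pushing takes about twice the force it took while the jaw was running free. Turn the handle by its spokes only, do not overtighten, do not push the jaw itself, and leave the cell clamped with everything else on the bench left where it is.

Things in the scene. Friction and masses are not known exactly. Their poses are not given: they have to be found in the camera images.
- cell: The square brass sample cell: block 60 (its x) x 44 (its y) x 50 mm high, with an upright flat steel grip on top, 36 mm long (along x), 16 mm thick (along y), from 50 to 100 mm above the underside. About 0.6 kg. Origin: centre of the underside, z up. It stands loose to the left of the fixture; a half turn about z makes no difference.
- round_cell: A bystander of like size that is not to be used: a round brass pot 58 mm across with a round stem, 90 mm high. Origin: centre of the underside. The square and the round cell may have swapped places.
- fixture: The clamping fixture, bolted down: grey base plate 130 (x) x 420 (y) x 20 mm high with, in order along its y: guard, blue gearbox with the star handle (axis at x = 0, y = -120 mm; gearbox top 60 mm above the bench), jaw, bed with guide rails, spring pad on a grey stop block 85 mm high. Origin on the bench; z up; +y leads from the handle to the pad.
- bed (a point): Middle of the bed floor, 20 mm above the bench, at fixture y = 75 mm. Two guide rails along fixture y, 22 mm high, 8 mm thick, 130 mm long, have inner faces 33 mm to either side of it, so the cell goes between them with its x along fixture x and 3 mm of play each side. Axes as the fixture's.
- pad_about (a point): Fixed nominal point on the bed's centre line, at bench height, where the face of the spring pad is on average; the real face is up to 6 mm nearer or further along fixture y, which is not measured. Pad: steel, 60 mm wide, top 74 mm above the bench, about 12 N per mm of give, up to 9 mm. Axes as the fixture's.
- guard (a point): Middle of the top of the aluminium guard roof, 125 mm above the bench, 5 mm thick, 220 (fixture x) x 105 mm (fixture y). It covers the half of the star handle away from the bed (its edge lies 10 mm beyond the axis): the spokes pass below it but fingers cannot, so a spoke is pushed round the open half, then the next one is taken. Axes as the fixture's.
- jaw: Sliding steel jaw plate, 60 (x) x 20 mm (y), 21 to 73 mm above the bench. Origin at bench height below the middle of the face that looks along fixture +y to the cell; axes as the fixture's. Geared to the star handle: 10 mm towards the pad per radian clockwise. At the start the gap to the pad is 19 to 36 mm wider than the cell, so 2 to 4 rad are needed.
- capstan: Star handle: hub 36 mm across, top 117 mm above the bench, vertical axis; four round steel spokes 14 mm thick at right angles, centre line 100 mm above the bench, reaching 92 mm out. Origin on the axis at bench height, z up, spokes along its +-x and +-y. The start angle varies. Clockwise from above closes the jaw.
- hub (a point): Point on the star handle's axis at spoke height, 100 mm above the bench. The handle drags with a steady 0.45 N m (7.5 N at 60 mm from the axis) and stays where left; a push just stopped reads about 3/4 of a moving one. On the cell, each 10 N of clamping adds 0.1 N m; right is 25 to 70 N: 12 to 19 N moving push at 60 mm. Above some 45 N it creeps back to 45 N when let go.
- tin: Bystander: open steel tin, 84 mm across, 95 mm high.
- jar: Bystander: amber jar with black cap, 60 mm across, 90 mm high.
- spanner: Bystander: spanner, 160 mm long, lying on the bench.
- meter: Bystander: black hand meter, 75 x 130 x 30 mm, lying on the bench.
- driver: Bystander: screwdriver, 170 mm long, lying on the bench.
- dish: Bystander: white ceramic dish, 90 mm across, 28 mm high.
Mind the look-alikes: they are no part of the job. What is shaped like the cell but blue or red is not meant.

How it is judged:
By the outcome, as a careful person would: the job done as asked, in the order asked, and still so for the second after the job is handed in, with the robot touching nothing.
It also fails if it takes over 72 s, if anything falls off the work surface, if the arm or the gripper's body presses on something with over 40 N, if the wrist force passes 120 N, or if a joint passes its speed limit or range.

## Working session

There is one attempt and no reset: what is moved stays moved. The work goes in short steps, Python scripts to look and compute and a tool call to move; the robot and the scene stay as the last step left them, time stands still between calls to the robot, and variables do not carry over. Pictures are saved under pics/ and viewed, at most 10 in all, crops included, and the job is handed in when it is done.

Besides the shell and the picture viewer there is one more tool, called as name([rows], argument=value, ...), one row to a line, values as JSON. servo_tool: Moves the arm, as the interface text tells. Its arguments: {"type":"object","properties":{"targets":{"type":"array"},"force":{"type":"number"}},"required":["targets"]}

```bash
mkdir -p pics
python3 - <<'E'
from station import monitor, viewer
import cv2,pickle,numpy as np
F={}
for n in("scene","top"):
    f=viewer.grab_frame(n);F[n]=f;cv2.imwrite(f"pics/{n}0.png",f["color"]);print(n,f["fovy"],f["cx"],f["cy"],np.round(-f["R"].T@f["t"],3))
pickle.dump(F,open("f0.pkl","wb"));s=monitor.get_state();print({k:np.round(v,3) for k,v in s.items()})
E
```

```text
scene 50.13298144876953 314.9428025832713 240.24231648153759 [ 1.274 -0.704  1.016]
top 49.70047565791901 324.74461846664286 239.6433639730309 [0.376 0.032 1.303]
{'t': np.float64(0.1), 'q': array([-1.008,  0.359,  0.011, -0.   , -1.224, -0.288]), 'qd': array([ 0.002, -0.001,  0.003, -0.001,  0.001, -0.001]), 'joint_efforts': array([-0.0000e+00, -5.8417e+01,  2.9375e+01,  7.0160e+00,  1.0000e-02,
       -0.0000e+00]), 'eef_pos': array([ 0.183, -0.649,  0.248]), 'ee_rot': array([ 3.14 , -0.   , -2.867]), 'force': array([ 0.176, -0.604,  0.263]), 'moment': array([0.06 , 0.006, 0.017]), 'gripper_force': np.float64(0.0), 'width': np.float64(0.088)}
```

View pics/top0.png

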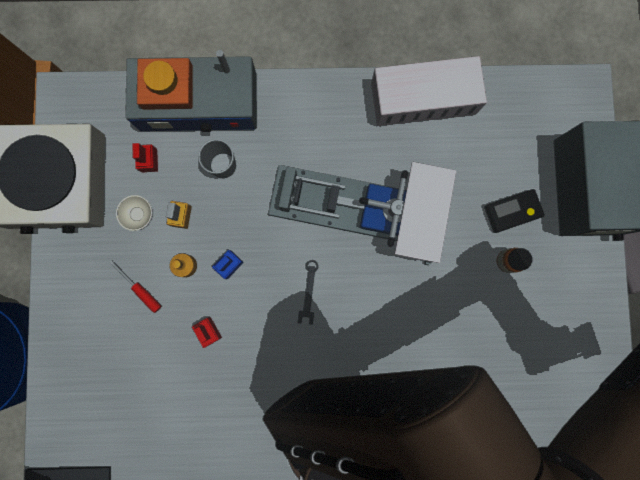

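View pics/scene0.png

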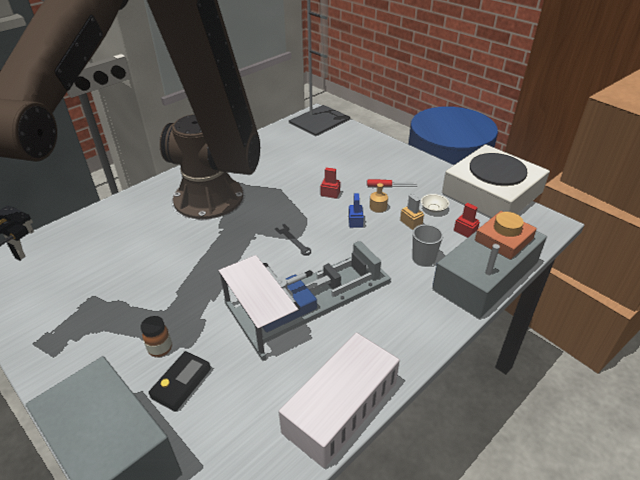

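```bash
cat > h.py <<'E'
import numpy as np,cv2
def ray(f,uv):
    uv=np.atleast_2d(uv).astype(float);fl=240/np.tan(np.radians(f["fovy"]/2))
    d=np.c_[(uv[:,0]-f["cx"])/fl,(uv[:,1]-f["cy"])/fl,np.ones(len(uv))]
    return -f["R"].T@f["t"], d@f["R"]
def plane(f,uv,z):
    c,d=ray(f,uv);return (c+d*((z-c[2])/d[:,2])[:,None])[:,:2]
def proj(f,X):
    fl=240/np.tan(np.radians(f["fovy"]/2));p=np.atleast_2d(X)@f["R"].T+f["t"]
    return np.c_[f["cx"]+fl*p[:,0]/p[:,2],f["cy"]+fl*p[:,1]/p[:,2]]
E
python3 - <<'E'
import pickle;from h import *
F=pickle.load(open("f0.pkl","rb"));t=F["top"];im=t["color"]
m=(im.min(2)>170).astype(np.uint8);m[:, :400]=0;m[:150]=0;m[270:]=0;m[:,470:]=0
c=max(cv2.findContours(m,0,1)[0],key=cv2.contourArea)
w=plane(t,c[:,0],.125).astype(np.float32);r=cv2.minAreaRect(w*1000);print("guard",r,len(c))
h=cv2.cvtColor(im,cv2.COLOR_BGR2HSV);m=((h[...,0]>12)&(h[...,0]<30)&(h[...,1]>110)&(h[...,2]>70)).astype(np.uint8);m[:190]=0;m[290:]=0;m[:,:150]=0;m[:,210:]=0
for c in cv2.findContours(m,0,1)[0]:
    if cv2.contourArea(c)>50: print("brass",cv2.boundingRect(c),cv2.minAreaRect(plane(t,c[:,0],.05).astype(np.float32)*1000))
a=cv2.resize(im[150:280,150:470],None,fx=2.5,fy=2.5,interpolation=2)
b=cv2.resize(im[190:245,150:210],None,fx=5,fy=5,interpolation=2)
o=np.zeros((600,800,3),np.uint8);o[:325]=a;o[325:600,:300]=b
s=F["scene"]["color"][180:235,390:440];s=cv2.resize(s,None,fx=5,fy=5,interpolation=2);o[325:600,320:570]=s
cv2.imwrite("pics/c1.png",o)
E
```

```text
guard ((626.6029052734375, -226.99496459960938), (25.384323120117188, 21.176637649536133), 88.94867706298828) 49
brass (170, 254, 24, 23) ((439.55535888671875, 359.1622314453125), (55.57344436645508, 52.993045806884766), 88.83006286621094)
brass (167, 201, 22, 27) ((564.117431640625, 370.1373596191406), (43.88116455078125, 59.436378479003906), 79.34196472167969)
```

View pics/c1.png

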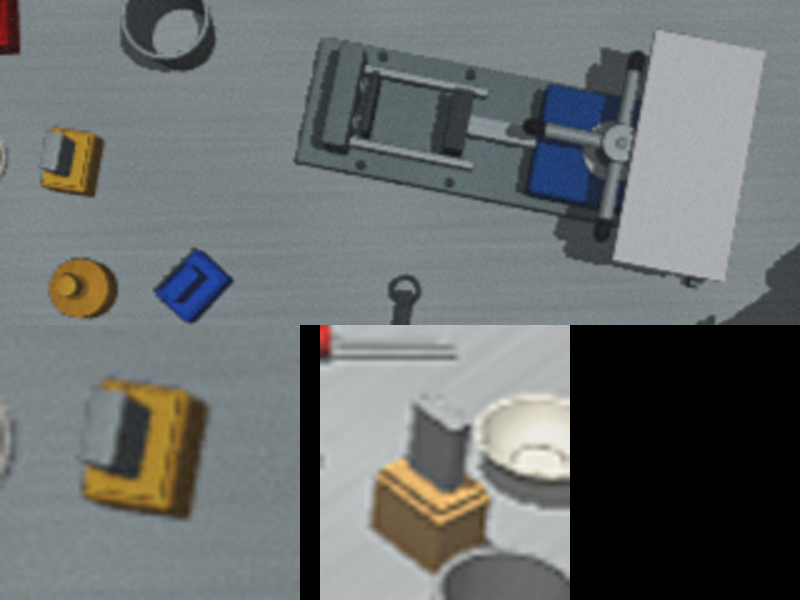

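Run:
```python
import pickle;from h import *
F=pickle.load(open("f0.pkl","rb"));t=F["top"];im=t["color"]
C=lambda p:np.array(p,float)/2.5+150-.3
g=plane(t,C([(655,30),(765,50),(724,282),(614,262)]),.125);print("guard",g.mean(0),np.linalg.norm(g-np.roll(g,-1,0),axis=1),[np.degrees(np.arctan2(*(b-a)[::-1])) for a,b in((g[2],g[1]),(g[3],g[0]),(g[1],g[0]),(g[2],g[3]))])
hub=plane(t,C([(619,143)]),.117)[0];print("hub",hub)
b=plane(t,C([(320,38),(295,163)]),.02);print("base end",b,b.mean(0),np.linalg.norm(b[0]-b[1]))
R=plane(t,C([(365,70),(485,93),(350,135),(472,165)]),.042)
d=b.mean(0)-hub;print("axis",np.linalg.norm(d),"yaw",np.degrees(np.arctan2(-d[0],d[1])))
yaw=np.arctan2(-d[0],d[1]);M=np.array([[np.cos(yaw),np.sin(yaw)],[-np.sin(yaw),np.cos(yaw)]])
org=b.mean(0)-M.T@np.array([0,.21]);print("org",org)
fx=lambda p:np.round((p-org)@M.T*1000)
print("hub f",fx(hub),"guard",fx(g.mean(0)),"rails",fx(R))
print("jaw",fx(plane(t,C([(447,90),(437,150)]),.073)),"pad",fx(plane(t,C([(378,78),(362,135)]),.074)))
print("spokes",fx(plane(t,C([(638,58),(529,127),(602,232)]),.107)))
print("bed",org+M.T@np.array([0,.075]))
D=lambda p:(np.array(p,float)-[0,325])/5+[150,190]-.4
gt=plane(t,D([(92,386),(128,391),(117,470),(82,464)]),.1);print("grip",gt.mean(0),gt)
```

```text
guard [ 0.54678455 -0.21939216] [0.10372763 0.21963748 0.10193079 0.21969363] [np.float64(-12.422255509896512), np.float64(-11.953377510854716), np.float64(78.45747088952614), np.float64(78.5004120301385)]
hub [ 0.56042346 -0.15588344]
base end [[0.68815337 0.12680607]
 [0.56159401 0.15334025]] [0.62487369 0.14007316] 0.12931099694467132
axis 0.3028929501458748 yaw -12.285445258782806
org [ 0.58018943 -0.06511777]
hub f [  0. -93.] guard [   0. -158.] rails [[ 37. 158.]
 [ 37.  37.]
 [-30. 159.]
 [-36.  36.]]
jaw [[ 27.  74.]
 [-32.  72.]] pad [[ 25. 141.]
 [-32. 145.]]
spokes [[ 85. -97.]
 [  0.  -9.]
 [-83. -94.]]
bed [0.59614809 0.00816471]
grip [0.5656291  0.37215563] [[0.58544491 0.37822937]
 [0.58275842 0.36144202]
 [0.54558651 0.36633705]
 [0.54872655 0.38261409]]
```

servo_tool([
  {"angular": [0, 0, 8.57], "xyz": [0, 0, 0], "claw": 6},
  {"angular": [0, 0, 8.57], "xyz": [0, 0, 0], "claw": 6},
  {"angular": [0, 0, 8.57], "xyz": [0, 0, 0], "claw": 6},
  {"angular": [0, 0, 0], "xyz": [-2.5, 4, 0], "claw": 6},
  {"angular": [0, 0, 0], "xyz": [-2.5, 4, 0], "claw": 6},
  {"angular": [0, 0, 0], "xyz": [-2.5, 4, 0], "claw": 6},
  {"angular": [0, 0, 0], "xyz": [-2.5, 4, 0], "claw": 6},
  {"angular": [0, 0, 0], "xyz": [-2.5, 4, 0], "claw": 6},
  {"angular": [0, 0, 0], "xyz": [-2.5, 4, 0], "claw": 6},
  {"angular": [0, 0, 0], "xyz": [-2.5, 4, 0], "claw": 6},
  {"angular": [0, 0, 0], "xyz": [-2.5, 4, 0], "claw": 6},
  {"angular": [0, 0, 0], "xyz": [-2.5, 4, 0], "claw": 6},
  {"angular": [0, 0, 0], "xyz": [-2.5, 4, 0], "claw": 6},
])

```text
t: 1.4
eef_pos: [0.4994, -0.2972, 0.2484]
ee_rot: [3.141, -0.0, 2.968]
force: [0.3, -1.0, -0.6]
width: 0.06
gripper_force: 0.0
```

servo_tool([
  {"angular": [0, 0, 0], "xyz": [0.35, 4.48, 0], "claw": 6},
  {"angular": [0, 0, 0], "xyz": [0.35, 4.48, 0], "claw": 6},
  {"angular": [0, 0, 0], "xyz": [0.35, 4.48, 0], "claw": 6},
  {"angular": [0, 0, 0], "xyz": [0.35, 4.48, 0], "claw": 6},
  {"angular": [0, 0, 0], "xyz": [0.35, 4.48, 0], "claw": 6},
  {"angular": [0, 0, 0], "xyz": [0.35, 4.48, 0], "claw": 6},
  {"angular": [0, 0, 0], "xyz": [0.35, 4.48, 0], "claw": 6},
  {"angular": [0, 0, 0], "xyz": [0.35, 4.48, 0], "claw": 6},
  {"angular": [0, 0, 0], "xyz": [0.35, 4.48, 0], "claw": 6},
  {"angular": [0, 0, 0], "xyz": [0.35, 4.48, 0], "claw": 6},
  {"angular": [0, 0, 0], "xyz": [0.35, 4.48, 0], "claw": 6},
])

```text
t: 2.5
eef_pos: [0.5455, 0.1949, 0.2484]
ee_rot: [-3.141, -0.0, 2.968]
force: [1.4, 0.1, 0.6]
width: 0.0598
gripper_force: 0.0
```

```bash
cat >> h.py <<'E'
def fray(f,uv):  # fisheye
    uv=np.atleast_2d(uv).astype(float);fl=240/np.tan(np.radians(f["fovy"]/2))
    d=uv-[f["cx"],f["cy"]];r=np.linalg.norm(d,axis=1);th=r/fl;s=np.sin(th)/np.maximum(r,1e-9)
    return -f["R"].T@f["t"], np.c_[d*s[:,None],np.cos(th)]@f["R"]
def fplane(f,uv,z):
    c,d=fray(f,uv);return (c+d*((z-c[2])/d[:,2])[:,None])[:,:2]
E
python3 - <<'E'
from station import viewer;import cv2,pickle,numpy as np
f=viewer.grab_frame("wrist");pickle.dump(f,open("w1.pkl","wb"));cv2.imwrite("pics/w1.png",f["color"]);print(f["fovy"],f["cx"],f["cy"],-f["R"].T@f["t"],f["R"])
E
```

```text
65.70646984690485 316.36622518718065 235.92285136218123 [0.4749543  0.20716273 0.38433681] [[ 0.17342496  0.98484617  0.00134588]
 [ 0.94972524 -0.16760178  0.26444586]
 [ 0.26066406 -0.0445833  -0.96439959]]
```

View pics/w1.png

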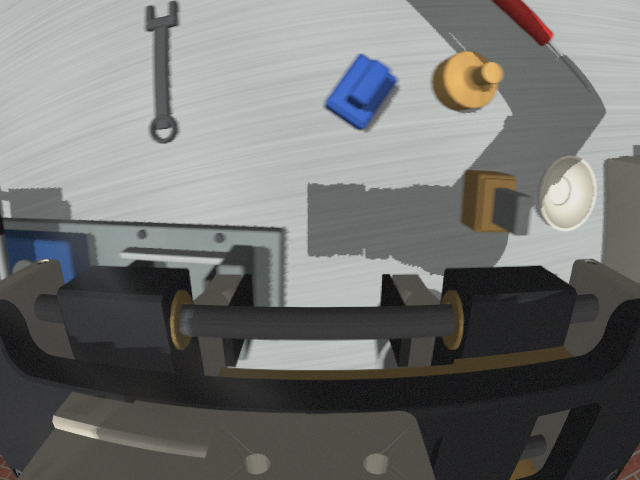

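Run:
```python
import pickle;from h import *
f=pickle.load(open("w1.pkl","rb"));im=f["color"]
o=np.zeros((600,800,3),np.uint8)
o[:480,:480]=cv2.resize(im[155:251,450:546],None,fx=5,fy=5,interpolation=2)
o[:300,485:800]=cv2.resize(im[210:310,85:190],None,fx=3,fy=3,interpolation=2)
cv2.imwrite("pics/c2.png",o)
```

```text
(no output)
```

View pics/c2.png

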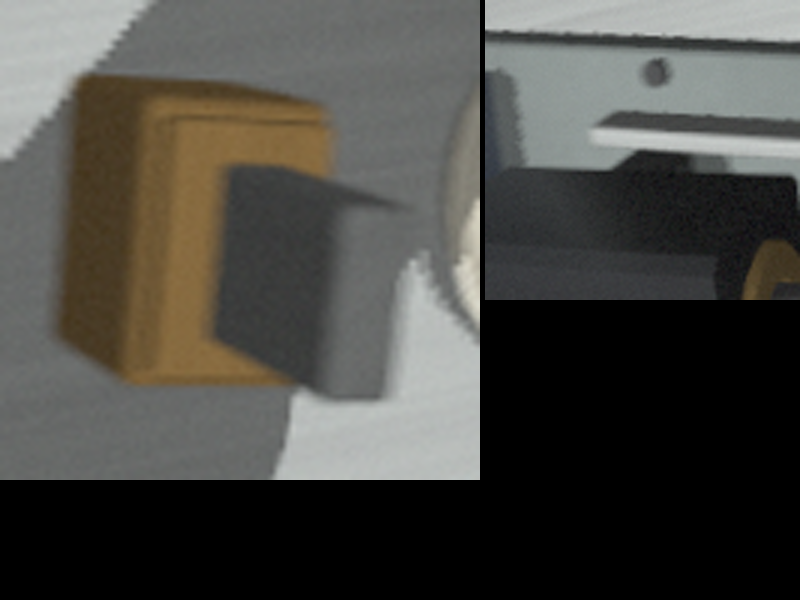

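Run:
```python
import pickle;from h import *
f=pickle.load(open("w1.pkl","rb"))
C=lambda p:np.array(p,float)/5+[450,155]-.4
for n,p,z in(("grip",[(338,200),(408,208),(386,400),(320,393)],.1),("blk",[(147,98),(328,106),(300,386),(127,381)],.05)):
    g=fplane(f,C(p),z);print(n,g.mean(0),[round(float(np.linalg.norm(a)),4) for a in g-np.roll(g,-1,0)],[np.degrees(np.arctan2(*(a-b)[::-1])) for a,b in((g[3],g[0]),(g[2],g[1]))])
```

```text
grip [0.56427897 0.37442749] [0.0152, 0.0347, 0.0146, 0.0342] [np.float64(-8.716925650253826), np.float64(-9.654056028571187)]
blk [0.56334531 0.37210284] [0.0416, 0.0577, 0.0408, 0.0562] [np.float64(-9.091113596455509), np.float64(-9.911038301103158)]
```

servo_tool([
  {"angular": [0, 0, -0.5], "xyz": [0.31, 4.44, 0], "claw": 6},
  {"angular": [0, 0, 0], "xyz": [0.31, 4.44, 0], "claw": 6},
  {"angular": [0, 0, 0], "xyz": [0.31, 4.44, 2], "claw": 6},
  {"angular": [0, 0, 0], "xyz": [0.31, 4.44, 2], "claw": 6},
  {"angular": [0, 0, 0], "xyz": [0, 0, 3], "claw": 6},
  {"angular": [0, 0, 0], "xyz": [0, 0, 3], "claw": 6},
  {"angular": [0, 0, 0], "xyz": [0, 0, 3], "claw": 6},
  {"angular": [0, 0, 0], "xyz": [0, 0, 3], "claw": 6},
  {"angular": [0, 0, 0], "xyz": [0, 0, 0], "claw": 6},
  {"angular": [0, 0, 0], "xyz": [0, 0, 0], "claw": 6},
])

```text
t: 3.55
eef_pos: [0.5634, 0.3701, 0.0885]
ee_rot: [-3.14, -0.0, 2.977]
force: [0.9, -0.1, 0.0]
width: 0.06
gripper_force: 0.0
```

servo_tool([
  {"angular": [0, 0, 0], "xyz": [0, 0, 0], "claw": 0},
  {"angular": [0, 0, 0], "xyz": [0, 0, 0], "claw": 0},
  {"angular": [0, 0, 0], "xyz": [0, 0, 0], "claw": 0},
  {"angular": [0, 0, 0], "xyz": [0, 0, 0], "claw": 0},
  {"angular": [0, 0, 0], "xyz": [0, 0, 0], "claw": 0},
  {"angular": [0, 0, 0], "xyz": [0, 0, 0], "claw": 0},
  {"angular": [0, 0, 0], "xyz": [0, 0, 0], "claw": 0},
], force=40)

```text
t: 4.25
eef_pos: [0.5635, 0.3709, 0.0888]
ee_rot: [3.14, 0.001, 2.977]
force: [-0.7, 2.5, 1.3]
width: 0.0159
gripper_force: 40.0
```

servo_tool([
  {"angular": [0, 0, 0], "xyz": [0, 0, -1], "claw": 0},
  {"angular": [0, 0, 0], "xyz": [0, 0, -2], "claw": 0},
  {"angular": [0, 0, 0], "xyz": [0, 0, -3], "claw": 0},
  {"angular": [0, 0, 0], "xyz": [0, 0, -3], "claw": 0},
  {"angular": [0, 0, 2.6], "xyz": [0, 0, -1], "claw": 0},
  {"angular": [0, 0, 0], "xyz": [-0.65, -1.94, 0], "claw": 0},
  {"angular": [0, 0, 0], "xyz": [-1.33, -3.94, 0], "claw": 0},
  {"angular": [0, 0, 0], "xyz": [-1.33, -3.94, 0], "claw": 0},
  {"angular": [0, 0, 0], "xyz": [-1.33, -3.94, 0], "claw": 0},
  {"angular": [0, 0, 0], "xyz": [-1.33, -3.94, 0], "claw": 0},
  {"angular": [0, 0, 0], "xyz": [-1.33, -3.94, 0], "claw": 0},
  {"angular": [0, 0, 0], "xyz": [-1.33, -3.94, 0], "claw": 0},
  {"angular": [0, 0, 0], "xyz": [-1.33, -3.94, 0], "claw": 0},
  {"angular": [0, 0, 0], "xyz": [-0.69, -2.04, 0], "claw": 0},
  {"angular": [0, 0, 0], "xyz": [0, 0, 0], "claw": 0},
  {"angular": [0, 0, 0], "xyz": [0, 0, 0], "claw": 0},
])

```text
t: 5.85
eef_pos: [0.6003, 0.0381, 0.1876]
ee_rot: [-3.141, -0.002, 2.929]
force: [0.1, 0.5, -6.9]
width: 0.0157
gripper_force: 40.0
```

Run:
```python
from station import viewer
import pickle;from h import *
S=viewer.grab_frame("scene");T=viewer.grab_frame("top");W=viewer.grab_frame("wrist");pickle.dump((S,T,W),open("f2.pkl","wb"))
F0=pickle.load(open("f0.pkl","rb"));s0=F0["scene"]
o=np.zeros((600,800,3),np.uint8)
def put(im,x0,y0,w,h,k,X,Y):o[Y:Y+h*k,X:X+w*k]=cv2.resize(im[y0:y0+h,x0:x0+w],None,fx=k,fy=k,interpolation=2)
put(S["color"],290,160,100,120,3,0,0)      # now
put(s0["color"],290,230,120,75,4,310,0)     # before
put(W["color"],240,180,160,95,3,310,310)
put(T["color"],265,160,75,75,3,0,370)
cv2.imwrite("pics/c3.png",o)
# w1 rail (-x side) in fixture frame, hub-based
yaw=np.radians(-12.0);M=np.array([[np.cos(yaw),np.sin(yaw)],[-np.sin(yaw),np.cos(yaw)]])
org=np.array([.5604,-.1559])+M.T@[0,.12]
f=pickle.load(open("w1.pkl","rb"))
C=lambda p:(np.array(p,float)-[485,0])/3+[85,210]-.3
print(org,np.round((fplane(f,C([(600,124),(600,143),(790,134),(790,154)]),.042)-org)@M.T*1000,1))
```

```text
[ 0.5853494  -0.03852229] [[-41.4  16. ]
 [-34.3  15. ]
 [-41.4  90.5]
 [-34.2  89.9]]
```

View pics/c3.png

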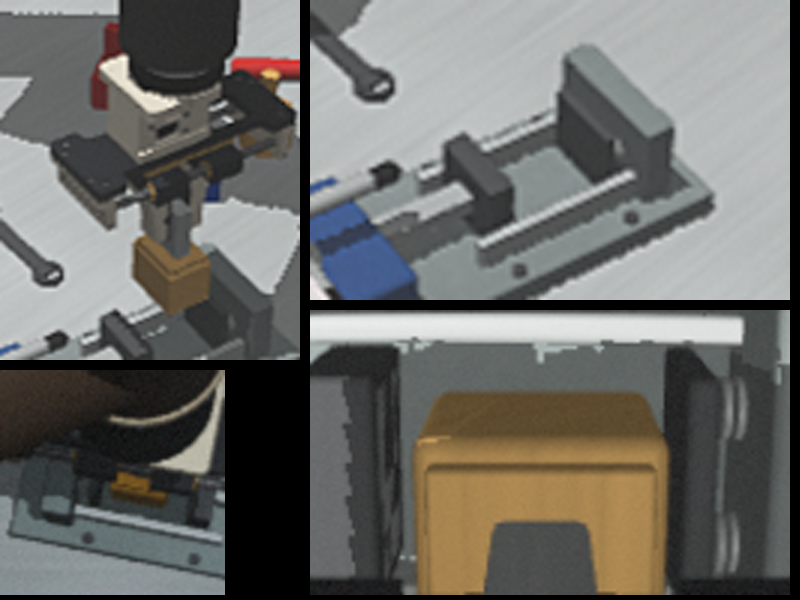

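Run:
```python
import pickle;from h import *
S,T,W=pickle.load(open("f2.pkl","rb"))
yaw=np.radians(-12.0);M=np.array([[np.cos(yaw),np.sin(yaw)],[-np.sin(yaw),np.cos(yaw)]])
org=np.array([.5604,-.1559])+M.T@[0,.12]
C=lambda p:(np.array(p,float)-310)/3+[240,180]-.3
q=lambda p,z:np.round((fplane(W,C(p),z)-org)@M.T*1000,1)
print("cell edge",q([(418,437),(665,437)],.149),"rail",q([(400,318),(400,342),(700,318),(700,343)],.042))
for x in(345,360,385,402):print("jaw",x,q([(x,450)],.073),q([(x,450)],.021))
for x in(668,690,720):print("pad",x,q([(x,450)],.074),q([(x,450)],.021))
print("tcp",(np.array([.6003,.0381])-org)@M.T*1000)
```

```text
cell edge [[-31.9  59.8]
 [-31.8  99.8]] rail [[-38.2  44. ]
 [-32.   43.8]
 [-38.1 120.6]
 [-31.7 120.8]]
jaw 345 [[-11.1  34. ]] [[ 1.6 24.5]]
jaw 360 [[-11.1  37.5]] [[ 1.6 28.9]]
jaw 385 [[-11.1  43.5]] [[ 1.6 36. ]]
jaw 402 [[-11.1  47.5]] [[ 1.7 40.9]]
pad 668 [[-11.2 109.3]] [[  1.8 115.6]]
pad 690 [[-11.2 114.5]] [[  1.8 121.9]]
pad 720 [[-11.2 121.5]] [[  1.8 130.5]]
tcp [-1.30677875 78.05631101]
```

servo_tool([
  {"angular": [0, 0, 0], "xyz": [-0.15, 0.1, 1.5], "claw": 0},
  {"angular": [0, 0, 0], "xyz": [0, 0, 2], "claw": 0},
  {"angular": [0, 0, 0], "xyz": [0, 0, 1], "claw": 0},
  {"angular": [0, 0, 0], "xyz": [0, 0, 0.5], "claw": 0},
  {"angular": [0, 0, 0], "xyz": [0, 0, 0], "claw": 0},
  {"angular": [0, 0, 0], "xyz": [0, 0, 0], "claw": 0},
])

```text
t: 6.6
eef_pos: [0.6036, 0.0403, 0.1392]
ee_rot: [3.141, 0.001, 2.932]
force: [-0.1, 0.5, -6.3]
width: 0.016
gripper_force: 40.0
```

Run:
```python
from station import viewer
import pickle;from h import *
S=viewer.grab_frame("scene");W=viewer.grab_frame("wrist");pickle.dump((S,W),open("f3.pkl","wb"))
o=np.zeros((600,800,3),np.uint8)
def put(im,x0,y0,w,h,k,X,Y):o[Y:Y+h*k,X:X+w*k]=cv2.resize(im[y0:y0+h,x0:x0+w],None,fx=k,fy=k,interpolation=2)
put(S["color"],310,220,80,75,4,0,0)
put(W["color"],240,180,160,95,3,320,310)
put(W["color"],270,180,94,60,5,325,0)
cv2.imwrite("pics/c4.png",o)
s=pickle.load(open("f0.pkl","rb"))["scene"]
yaw=np.radians(-12.0);M=np.array([[np.cos(yaw),np.sin(yaw)],[-np.sin(yaw),np.cos(yaw)]])
org=np.array([.5604,-.1559])+M.T@[0,.12]
C=lambda p:(np.array(p,float)-[310,0])/4+[290,230]-.3
q=lambda p,z:np.round((plane(s,C(p),z)-org)@M.T*1000,1)
print("R",q([(480,243),(630,178)],.042),"L",q([(420,173),(555,116)],.042))
```

```text
R [[ 41.2   5.8]
 [ 45.6 123.6]] L [[-35.    7.4]
 [-31.9 116.3]]
```

View pics/c4.png

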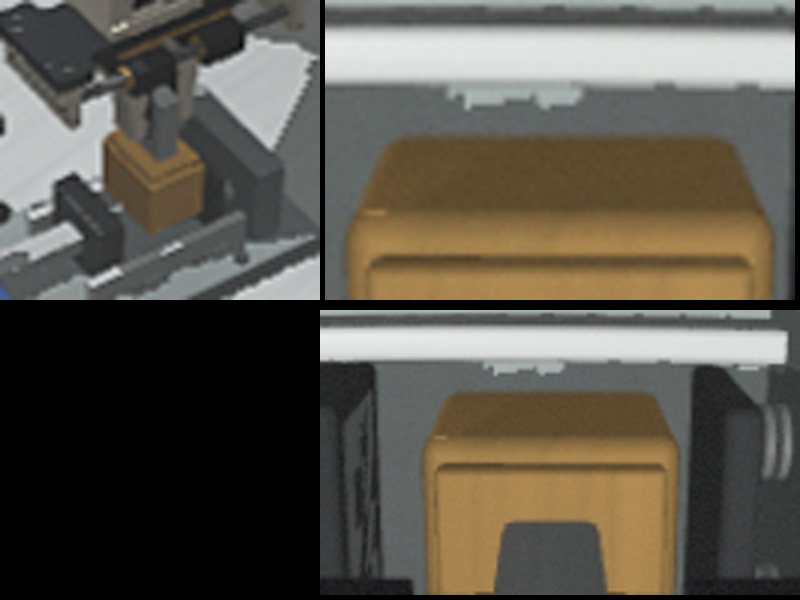

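Run:
```python
import pickle;from h import *
S,W=pickle.load(open("f3.pkl","rb"))
yaw=np.radians(-12.0);M=np.array([[np.cos(yaw),np.sin(yaw)],[-np.sin(yaw),np.cos(yaw)]])
org=np.array([.5604,-.1559])+M.T@[0,.12]
C=lambda p:(np.array(p,float)-[325,0])/5+[270,180]-.4
q=lambda p,z:np.round((fplane(W,C(p),z)-org)@M.T*1000,1)
print("cell bot",q([(395,137),(730,137)],.0504),"top",q([(350,213),(770,213)],.1004),"rail out/in",q([(395,27),(395,82),(730,30),(730,88)],.042))
print("tcp",(np.array([.6036,.0403])-org)@M.T*1000)
C=lambda p:(np.array(p,float)-[320,310])/3+[240,180]-.3
q=lambda p,z:np.round((fplane(W,C(p),z)-org)@M.T*1000,1)
print("jaw",q([(360,400),(378,400)],.073),"pad",q([(695,400),(725,400)],.074))
```

```text
cell bot [[-26.8  60.9]
 [-26.7 102.3]] top [[-29.   60.7]
 [-28.9 101.5]] rail out/in [[-39.4  60.4]
 [-32.3  60.3]
 [-38.9 102.8]
 [-31.5 102.9]]
tcp [ 1.46370261 80.89434431]
jaw [[-29.8  45.6]
 [-29.7  49. ]] pad [[-29.8 107.9]
 [-29.8 113.5]]
```

servo_tool([
  {"angular": [0, 0, 0], "xyz": [0.07, -0.2, 0], "claw": 0},
  {"angular": [0, 0, 0], "xyz": [0, 0, 0.3], "claw": 0},
  {"angular": [0, 0, 0], "xyz": [0, 0, 0.3], "claw": 0},
  {"angular": [0, 0, 0], "xyz": [0, 0, 0.3], "claw": 0},
  {"angular": [0, 0, 0], "xyz": [0, 0, 0.3], "claw": 0},
  {"angular": [0, 0, 0], "xyz": [0, 0, 0.3], "claw": 0},
  {"angular": [0, 0, 0], "xyz": [0, 0, 0], "claw": 0},
  {"angular": [0, 0, 0], "xyz": [0, 0, 0], "claw": 0},
])

```text
t: 7.5
eef_pos: [0.6021, 0.0382, 0.1235]
ee_rot: [-3.141, -0.0, 2.931]
force: [0.4, 0.1, -6.4]
width: 0.0159
gripper_force: 40.0
```

servo_tool([
  {"angular": [0, 0, 0], "xyz": [0, 0, 0.3], "claw": 0},
  {"angular": [0, 0, 0], "xyz": [0, 0, 0.3], "claw": 0},
  {"angular": [0, 0, 0], "xyz": [0, 0, 0.3], "claw": 0},
  {"angular": [0, 0, 0], "xyz": [0, 0, 0.2], "claw": 0},
  {"angular": [0, 0, 0], "xyz": [0, 0, 0.2], "claw": 0},
  {"angular": [0, 0, 0], "xyz": [0, 0, 0.1], "claw": 0},
  {"angular": [0, 0, 0], "xyz": [0, 0, 0], "claw": 0},
  {"angular": [0, 0, 0], "xyz": [0, 0, 0], "claw": 0},
])

```text
t: 8.3
eef_pos: [0.6021, 0.0382, 0.1096]
ee_rot: [3.142, 0.0, 2.931]
force: [-0.1, 0.1, -6.7]
width: 0.0156
gripper_force: 40.0
```

servo_tool([
  {"angular": [0, 0, 0], "xyz": [0, 0, 0.05], "claw": 0},
  {"angular": [0, 0, 0], "xyz": [0, 0, 0.05], "claw": 0},
  {"angular": [0, 0, 0], "xyz": [0, 0, 0.03], "claw": 0},
  {"angular": [0, 0, 0], "xyz": [0, 0, 0], "claw": 0},
  {"angular": [0, 0, 0], "xyz": [0, 0, 0], "claw": 0},
])

```text
t: 8.8
eef_pos: [0.6022, 0.0382, 0.1087]
ee_rot: [3.141, 0.0, 2.931]
force: [-1.8, 0.9, -0.2]
width: 0.0158
gripper_force: 40.0
```

servo_tool([
  {"angular": [0, 0, 0], "xyz": [0, 0, 0], "claw": 4},
  {"angular": [0, 0, 0], "xyz": [0, 0, 0], "claw": 4},
  {"angular": [0, 0, 0], "xyz": [0, 0, 0], "claw": 4},
  {"angular": [0, 0, 0], "xyz": [0, 0, 0], "claw": 4},
  {"angular": [0, 0, 0], "xyz": [0, 0, -1], "claw": 4},
  {"angular": [0, 0, 0], "xyz": [0, 0, -2], "claw": 4},
  {"angular": [0, 0, 0], "xyz": [0, 0, -3], "claw": 4},
  {"angular": [0, 0, 0], "xyz": [0, 0, -3], "claw": 4},
  {"angular": [0, 0, 0], "xyz": [0.88, -3.4, 0], "claw": 0},
  {"angular": [0, 0, 0], "xyz": [0.88, -3.4, 0], "claw": 0},
  {"angular": [0, 0, 0], "xyz": [0.88, -3.4, 0], "claw": 0},
  {"angular": [0, 0, 0], "xyz": [0.88, -3.4, 0], "claw": 0},
])

```text
t: 10.0
eef_pos: [0.5387, -0.0884, 0.1993]
ee_rot: [3.141, 0.001, 2.932]
force: [0.9, 0.4, -0.1]
width: 0.0135
gripper_force: 0.0
```

servo_tool([
  {"angular": [0, 0, -8.1], "xyz": [0, 0, 0], "claw": 0},
  {"angular": [0, 0, -8.1], "xyz": [0, 0, 0], "claw": 0},
  {"angular": [0, 0, -8.1], "xyz": [0, 0, 0], "claw": 0},
  {"angular": [0, 0, -8.1], "xyz": [0, 0, 0], "claw": 0},
  {"angular": [0, 0, -8.1], "xyz": [0, 0, 0], "claw": 0},
  {"angular": [0, 0, -8.1], "xyz": [0, 0, 0], "claw": 0},
  {"angular": [0, 0, -8.1], "xyz": [0, 0, 0], "claw": 0},
  {"angular": [0, 0, -8.1], "xyz": [0, 0, 0], "claw": 0},
  {"angular": [0, 0, -8.1], "xyz": [0, 0, 0], "claw": 0},
  {"angular": [0, 0, -8.1], "xyz": [0, 0, 0], "claw": 0},
  {"angular": [0, 0, -8.1], "xyz": [0, 0, 0], "claw": 0},
  {"angular": [0, 0, 0], "xyz": [0, 0, 0], "claw": 0},
  {"angular": [0, 0, 0], "xyz": [0, 0, 0], "claw": 0},
])

```text
t: 11.3
eef_pos: [0.5393, -0.0874, 0.1988]
ee_rot: [-3.141, 0.0, -1.801]
force: [-0.0, 0.4, -0.2]
width: 0.0003
gripper_force: 0.0
```

Run:
```python
from station import viewer,monitor
import pickle;from h import *
F=[viewer.grab_frame(n) for n in("scene","top","wrist")];pickle.dump(F,open("f4.pkl","wb"))
o=np.zeros((600,800,3),np.uint8)
def put(im,x0,y0,w,h,k,X,Y):o[Y:Y+h*k,X:X+w*k]=cv2.resize(im[y0:y0+h,x0:x0+w],None,fx=k,fy=k,interpolation=2)
put(F[0]["color"],215,190,195,150,2,0,0)
put(F[2]["color"],0,0,640,480,1,0,0) if 0 else None
o[300:600,0:400]=cv2.resize(F[2]["color"],(400,300))
put(F[1]["color"],265,150,200,125,2,400,0)
cv2.imwrite("pics/c5.png",o);s=monitor.get_state();print(s["force"],s["moment"],s["eef_pos"],s["q"])
```

```text
[ 0.48130494 -0.19879707 -0.28645788] [ 0.08863309  0.11693455 -0.0277176 ] [ 0.53923137 -0.08742766  0.1984545 ] [ 1.98017513e-01  1.87289221e-01 -3.45259770e-01  4.50018165e-08
 -1.03802156e+00 -4.26856787e-01]
```

View pics/c5.png

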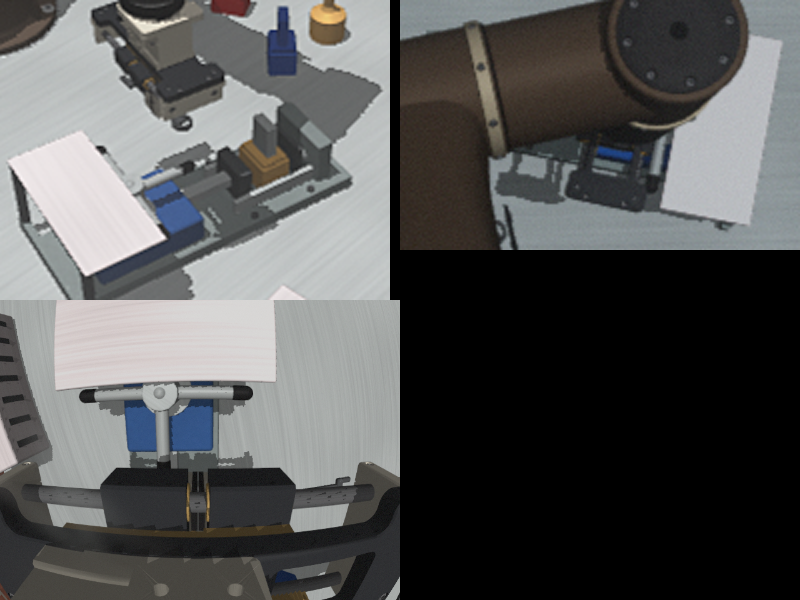

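Run:
```python
import pickle;from h import *
W=pickle.load(open("f4.pkl","rb"))[2]
C=lambda p:(np.array(p,float)-[0,300])*1.6
hub=fplane(W,C([(159,392)]),.117);sp=fplane(W,C([(88,396),(243,393),(163,455)]),.105)
print(hub,sp,np.degrees(np.arctan2(*(sp-hub).T[::-1])),np.linalg.norm(sp-hub,axis=1), np.degrees(np.arctan2(*(sp[0]-sp[1])[::-1])))
```

```text
[[ 0.55924237 -0.15905025]] [[ 0.63715004 -0.17658194]
 [ 0.48050436 -0.13942314]
 [ 0.57409092 -0.09542886]] [-12.68211026 166.00306898  76.86293912] [0.0798559  0.08114738 0.06533115] -13.344794271803893
```

servo_tool([
  {"angular": [0, 0, 0], "xyz": [0, 0, 2], "claw": 0},
  {"angular": [0, 0, 0], "xyz": [0, 0, 3], "claw": 0},
  {"angular": [0, 0, 0], "xyz": [0, 0, 2], "claw": 0},
  {"angular": [0, 0, 0], "xyz": [0, 0, 1], "claw": 0},
  {"angular": [0, 0, 0], "xyz": [0, 0, 0.8], "claw": 0},
  {"angular": [0, 0, 0], "xyz": [0, 0, 0], "claw": 0},
  {"angular": [0, 0, 0], "xyz": [0, -0.4, 0], "claw": 0},
  {"angular": [0, 0, 0], "xyz": [0, -0.3, 0], "claw": 0},
])

```text
t: 12.25
eef_pos: [0.5471, -0.089, 0.1113]
ee_rot: [-3.14, 0.001, -1.797]
force: [-0.4, -0.2, -0.3]
width: 0.0004
gripper_force: 0.0
```

servo_tool([
  {"angular": [0, 0, 3], "xyz": [-0.14, -0.33, 0], "claw": 0},
  {"angular": [0, 0, 3], "xyz": [-0.14, -0.33, 0], "claw": 0},
  {"angular": [0, 0, 3], "xyz": [-0.14, -0.33, 0], "claw": 0},
  {"angular": [0, 0, 3], "xyz": [-0.14, -0.33, 0], "claw": 0},
])

```text
t: 12.65
eef_pos: [0.5596, -0.0874, 0.1109]
ee_rot: [3.14, -0.0, -2.009]
force: [-5.8, 3.1, 4.8]
width: 0.0003
gripper_force: 3.1
```

```bash
cat >> h.py <<'E'
def push(hub=(.560,-.157)):
    from station import monitor
    s=monitor.get_state();p=s["eef_pos"][:2]-hub;F=s["force"];tx=p[0]*F[1]-p[1]*F[0]
    y=s["ee_rot"][2];ex=np.array([np.cos(y),np.sin(y)]);ey=np.array([np.sin(y),-np.cos(y)])
    print("t",s["t"],"rel tool x,y mm",np.round([p@ex*1000,p@ey*1000],1),"spoke deg",round(np.degrees(y)+180,1),"Ftool",np.round([F[:2]@ex,F[:2]@ey,F[2]],1),"torque F",round(tx,3),"+M",round(tx+s["moment"][2],3),"pos",np.round(s["eef_pos"],4))
E
python3 -c "import h;h.push()"
```

```text
t 12.65 rel tool x,y mm [-62.9  29.9] spoke deg 64.9 Ftool [-0.4  6.6  4.8] torque F 0.402 +M 0.49 pos [ 0.5596 -0.0874  0.1109]
```

servo_tool([
  {"angular": [0, 0, 3], "xyz": [-0.15, -0.33, 0], "claw": 0},
  {"angular": [0, 0, 3], "xyz": [-0.15, -0.33, 0], "claw": 0},
  {"angular": [0, 0, 3], "xyz": [-0.15, -0.33, 0], "claw": 0},
  {"angular": [0, 0, 3], "xyz": [-0.15, -0.33, 0], "claw": 0},
  {"angular": [0, 0, 3], "xyz": [-0.15, -0.33, 0], "claw": 0},
  {"angular": [0, 0, 3], "xyz": [-0.15, -0.33, 0], "claw": 0},
  {"angular": [0, 0, 3], "xyz": [-0.15, -0.33, 0], "claw": 0},
  {"angular": [0, 0, 3], "xyz": [-0.15, -0.33, 0], "claw": 0},
  {"angular": [0, 0, 3], "xyz": [-0.15, -0.33, 0], "claw": 0},
  {"angular": [0, 0, 3], "xyz": [-0.15, -0.33, 0], "claw": 0},
  {"angular": [0, 0, 3], "xyz": [-0.15, -0.33, 0], "claw": 0},
  {"angular": [0, 0, 3], "xyz": [-0.15, -0.33, 0], "claw": 0},
])

```text
t: 13.85
eef_pos: [0.601, -0.0996, 0.1109]
ee_rot: [3.141, -0.0, -2.637]
force: [-4.5, 5.0, 2.3]
width: 0.0003
gripper_force: 3.0
```

```bash
python3 -c "import h;h.push()"
```

```text
t 13.85 rel tool x,y mm [-63.6  30.5] spoke deg 28.9 Ftool [1.5 6.5 2.3] torque F 0.461 +M 0.585 pos [ 0.601  -0.0996  0.1109]
```

servo_tool([
  {"angular": [0, 0, 3], "xyz": [-0.15, -0.33, 0], "claw": 0},
  {"angular": [0, 0, 3], "xyz": [-0.15, -0.33, 0], "claw": 0},
  {"angular": [0, 0, 3], "xyz": [-0.15, -0.33, 0], "claw": 0},
  {"angular": [0, 0, 3], "xyz": [-0.15, -0.33, 0], "claw": 0},
  {"angular": [0, 0, 3], "xyz": [-0.15, -0.33, 0], "claw": 0},
  {"angular": [0, 0, 3], "xyz": [-0.15, -0.33, 0], "claw": 0},
  {"angular": [0, 0, 3], "xyz": [-0.15, -0.33, 0], "claw": 0},
])

```text
t: 14.55
eef_pos: [0.6192, -0.1173, 0.111]
ee_rot: [3.14, 0.001, -3.004]
force: [-1.8, 5.8, 1.8]
width: 0.0007
gripper_force: 3.0
```

```bash
python3 -c "import h;h.push()"
```

```text
t 14.55 rel tool x,y mm [-64.   31.1] spoke deg 7.9 Ftool [1.  6.  1.8] torque F 0.418 +M 0.467 pos [ 0.6192 -0.1173  0.111 ]
```

servo_tool([
  {"angular": [0, 0, 3], "xyz": [-0.15, -0.33, 0], "claw": 0},
  {"angular": [0, 0, 3], "xyz": [-0.15, -0.33, 0], "claw": 0},
  {"angular": [0, 0, 3], "xyz": [-0.15, -0.33, 0], "claw": 0},
  {"angular": [0, 0, 3], "xyz": [-0.15, -0.33, 0], "claw": 0},
  {"angular": [0, 0, 3], "xyz": [-0.15, -0.33, 0], "claw": 0},
  {"angular": [0, 0, 3], "xyz": [-0.15, -0.33, 0], "claw": 0},
])

```text
t: 15.15
eef_pos: [0.629, -0.1368, 0.1111]
ee_rot: [3.14, 0.002, 2.966]
force: [-0.3, 5.5, 1.1]
width: 0.0002
gripper_force: 3.0
```

```bash
python3 -c "import h;h.push()"
```

```text
t 15.15 rel tool x,y mm [-64.4  32. ] spoke deg 349.9 Ftool [1.3 5.4 1.1] torque F 0.385 +M 0.446 pos [ 0.629  -0.1368  0.1111]
```

servo_tool([
  {"angular": [0, 0, 0], "xyz": [0, 1, 0], "claw": 0},
  {"angular": [0, 0, 0], "xyz": [0, 0, -2], "claw": 0},
  {"angular": [0, 0, 0], "xyz": [0, 0, -3], "claw": 0},
  {"angular": [0, 0, 0], "xyz": [2.5, 0.56, 0], "claw": 0},
  {"angular": [0, 0, 0], "xyz": [2.5, 0.56, 0], "claw": 0},
  {"angular": [0, 0, 0], "xyz": [2.5, 0.56, 0], "claw": 0},
  {"angular": [0, 0, 0], "xyz": [2.5, 0.56, 0], "claw": 0},
  {"angular": [0, 0, -8], "xyz": [0, 0, 0], "claw": 0},
  {"angular": [0, 0, -8], "xyz": [0, 0, 0], "claw": 0},
  {"angular": [0, 0, -8], "xyz": [0, 0, 0], "claw": 0},
  {"angular": [0, 0, -8], "xyz": [0, 0, 0], "claw": 0},
  {"angular": [0, 0, -8], "xyz": [0, 0, 0], "claw": 0},
  {"angular": [0, 0, -8], "xyz": [0, 0, 0], "claw": 0},
  {"angular": [0, 0, -8], "xyz": [0, 0, 0], "claw": 0},
  {"angular": [0, 0, -8], "xyz": [0, 0, 0], "claw": 0},
  {"angular": [0, 0, -8], "xyz": [0, 0, 0], "claw": 0},
  {"angular": [0, 0, -8], "xyz": [0, 0, 0], "claw": 0},
  {"angular": [0, 0, -8], "xyz": [0, 0, 0], "claw": 0},
  {"angular": [0, 0, 0], "xyz": [0, 0, 0], "claw": 0},
])

```text
t: 17.05
eef_pos: [0.5356, -0.0882, 0.1608]
ee_rot: [-3.141, 0.0, -1.776]
force: [-0.6, -0.2, -0.3]
width: 0.0006
gripper_force: 0.0
```

Run:
```python
import h;from h import *
from station import viewer
h.push();W=viewer.grab_frame("wrist");o=cv2.resize(W["color"],(640,480));cv2.imwrite("pics/w6.png",o)
import pickle;pickle.dump(W,open("w6.pkl","wb"))
```

```text
t 17.05 rel tool x,y mm [-62.4  37.9] spoke deg 78.2 Ftool [ 0.3  0.5 -0.3] torque F 0.044 +M 0.017 pos [ 0.5356 -0.0882  0.1608]
```

View pics/w6.png

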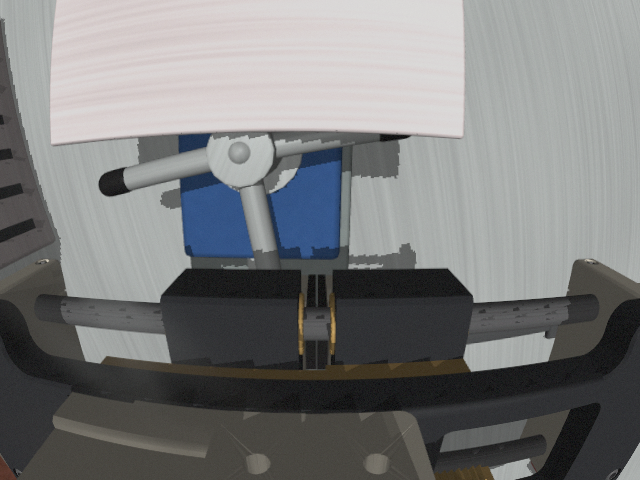

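Run:
```python
import pickle;from h import *
W=pickle.load(open("w6.pkl","rb"))
hub=fplane(W,[(239,153)],.117);sp=fplane(W,[(108,184),(265,262)],.1)
print(hub,sp,np.degrees(np.arctan2(*(sp-hub).T[::-1])),np.linalg.norm(sp-hub,axis=1))
```

```text
[[ 0.55901704 -0.15807758]] [[ 0.64634687 -0.16138562]
 [ 0.56318673 -0.09575112]] [-2.1693168  86.17257029] [0.08739246 0.06246579]
```

servo_tool([
  {"angular": [0, 0, -8], "xyz": [0.56, 0.47, 0], "claw": 0},
  {"angular": [0, 0, 0], "xyz": [0, 0, 2], "claw": 0},
  {"angular": [0, 0, 0], "xyz": [0, 0, 2], "claw": 0},
  {"angular": [0, 0, 0], "xyz": [0, 0, 1], "claw": 0},
  {"angular": [0, 0, 0], "xyz": [0, 0, 0], "claw": 0},
  {"angular": [0, 0, 0], "xyz": [0, -0.4, 0], "claw": 0},
  {"angular": [0, 0, 0], "xyz": [0, -0.3, 0], "claw": 0},
  {"angular": [0, 0, 3], "xyz": [-0.12, -0.33, 0], "claw": 0},
  {"angular": [0, 0, 3], "xyz": [-0.12, -0.33, 0], "claw": 0},
  {"angular": [0, 0, 3], "xyz": [-0.12, -0.33, 0], "claw": 0},
  {"angular": [0, 0, 3], "xyz": [-0.12, -0.33, 0], "claw": 0},
])

```text
t: 18.2
eef_pos: [0.5492, -0.0904, 0.1108]
ee_rot: [3.14, 0.0, -1.852]
force: [-5.7, 4.7, 4.2]
width: 0.0006
gripper_force: 3.3
```

```bash
python3 -c "import h;h.push((.5593,-.157))"
```

```text
t 18.2 rel tool x,y mm [-61.2  28.2] spoke deg 73.9 Ftool [-2.9  6.8  4.2] torque F 0.334 +M 0.391 pos [ 0.5492 -0.0904  0.1108]
```

servo_tool([
  {"angular": [0, 0, 3], "xyz": [-0.12, -0.33, 0], "claw": 0},
  {"angular": [0, 0, 3], "xyz": [-0.12, -0.33, 0], "claw": 0},
  {"angular": [0, 0, 3], "xyz": [-0.12, -0.33, 0], "claw": 0},
  {"angular": [0, 0, 3], "xyz": [-0.12, -0.33, 0], "claw": 0},
])

```text
t: 18.6
eef_pos: [0.5636, -0.0898, 0.1108]
ee_rot: [3.14, 0.001, -2.062]
force: [-5.6, 6.9, 2.0]
width: 0.0001
gripper_force: 3.7
```

```bash
python3 -c "import h;h.push((.5593,-.157))"
```

```text
t 18.6 rel tool x,y mm [-61.3  27.8] spoke deg 61.9 Ftool [-3.5  8.2  2. ] torque F 0.404 +M 0.542 pos [ 0.5636 -0.0898  0.1108]
```

servo_tool([
  {"angular": [0, 0, 3], "xyz": [-0.12, -0.33, 0], "claw": 0},
  {"angular": [0, 0, 3], "xyz": [-0.12, -0.33, 0], "claw": 0},
  {"angular": [0, 0, 3], "xyz": [-0.12, -0.33, 0], "claw": 0},
])

```text
t: 18.9
eef_pos: [0.5745, -0.0915, 0.1108]
ee_rot: [3.141, 0.001, -2.218]
force: [-2.2, 8.9, 1.8]
width: 0.0006
gripper_force: 3.7
```

```bash
python3 -c "import h;h.push((.5593,-.157))"
```

```text
t 18.9 rel tool x,y mm [-61.4  27.4] spoke deg 52.9 Ftool [-5.8  7.2  1.8] torque F 0.282 +M 0.415 pos [ 0.5745 -0.0915  0.1108]
```

servo_tool([
  {"angular": [0, 0, 3], "xyz": [-0.13, -0.33, 0], "claw": 0},
  {"angular": [0, 0, 3], "xyz": [-0.13, -0.33, 0], "claw": 0},
  {"angular": [0, 0, 3], "xyz": [-0.13, -0.33, 0], "claw": 0},
])

```text
t: 19.2
eef_pos: [0.5851, -0.0947, 0.1108]
ee_rot: [3.141, 0.002, -2.375]
force: [-1.5, 9.2, 0.9]
width: 0.0001
gripper_force: 3.7
```

```bash
python3 -c "import h;h.push((.5593,-.157))"
```

```text
t 19.2 rel tool x,y mm [-61.8  27.1] spoke deg 43.9 Ftool [-5.3  7.6  0.9] torque F 0.328 +M 0.509 pos [ 0.5851 -0.0947  0.1108]
```

servo_tool([
  {"angular": [0, 0, 3], "xyz": [-0.14, -0.33, 0], "claw": 0},
  {"angular": [0, 0, 3], "xyz": [-0.14, -0.33, 0], "claw": 0},
  {"angular": [0, 0, 3], "xyz": [-0.14, -0.33, 0], "claw": 0},
])

```text
t: 19.5
eef_pos: [0.5949, -0.0994, 0.1108]
ee_rot: [3.141, 0.002, -2.532]
force: [-1.3, 8.5, -0.4]
width: 0.0005
gripper_force: 3.7
```

```bash
python3 -c "import h;h.push((.5593,-.157))"
```

```text
t 19.5 rel tool x,y mm [-62.2  26.9] spoke deg 34.9 Ftool [-3.8  7.7 -0.4] torque F 0.377 +M 0.487 pos [ 0.5949 -0.0994  0.1108]
```

servo_tool([
  {"angular": [0, 0, 3], "xyz": [-0.14, -0.33, 0], "claw": 0},
  {"angular": [0, 0, 3], "xyz": [-0.14, -0.33, 0], "claw": 0},
  {"angular": [0, 0, 3], "xyz": [-0.14, -0.33, 0], "claw": 0},
])

```text
t: 19.8
eef_pos: [0.6039, -0.1056, 0.1108]
ee_rot: [3.141, 0.002, -2.689]
force: [-1.6, 8.6, -0.5]
width: 0.0004
gripper_force: 3.6
```

```bash
python3 -c "import h;h.push((.5593,-.157))"
```

```text
t 19.8 rel tool x,y mm [-62.5  26.8] spoke deg 25.9 Ftool [-2.4  8.4 -0.5] torque F 0.464 +M 0.539 pos [ 0.6039 -0.1056  0.1108]
```

servo_tool([
  {"angular": [0, 0, 3], "xyz": [-0.14, -0.33, 0], "claw": 0},
  {"angular": [0, 0, 3], "xyz": [-0.14, -0.33, 0], "claw": 0},
  {"angular": [0, 0, 3], "xyz": [-0.14, -0.33, 0], "claw": 0},
])

```text
t: 20.1
eef_pos: [0.6117, -0.1131, 0.1109]
ee_rot: [3.14, 0.002, -2.846]
force: [-0.2, 7.5, -1.1]
width: 0.0003
gripper_force: 3.6
```

```bash
python3 -c "import h;h.push((.5593,-.157))"
```

```text
t 20.1 rel tool x,y mm [-62.9  26.8] spoke deg 16.9 Ftool [-1.9  7.3 -1.1] torque F 0.405 +M 0.487 pos [ 0.6117 -0.1131  0.1109]
```

servo_tool([
  {"angular": [0, 0, 3], "xyz": [-0.14, -0.33, 0], "claw": 0},
  {"angular": [0, 0, 3], "xyz": [-0.14, -0.33, 0], "claw": 0},
  {"angular": [0, 0, 3], "xyz": [-0.14, -0.33, 0], "claw": 0},
])

```text
t: 20.4
eef_pos: [0.6183, -0.1217, 0.1109]
ee_rot: [3.14, 0.002, -3.003]
force: [0.8, 7.2, -0.3]
width: 0.0001
gripper_force: 3.5
```

```bash
python3 -c "import h;h.push((.5593,-.157))"
```

```text
t 20.4 rel tool x,y mm [-63.3  26.8] spoke deg 7.9 Ftool [-1.7  7.  -0.3] torque F 0.395 +M 0.478 pos [ 0.6183 -0.1217  0.1109]
```

servo_tool([
  {"angular": [0, 0, 3], "xyz": [-0.14, -0.33, 0], "claw": 0},
  {"angular": [0, 0, 3], "xyz": [-0.14, -0.33, 0], "claw": 0},
  {"angular": [0, 0, 3], "xyz": [-0.14, -0.33, 0], "claw": 0},
])

```text
t: 20.7
eef_pos: [0.6234, -0.1313, 0.1109]
ee_rot: [3.14, 0.002, 3.122]
force: [-0.5, 6.9, -1.1]
width: 0.001
gripper_force: 3.5
```

```bash
python3 -c "import h;h.push((.5593,-.157))"
```

```text
t 20.7 rel tool x,y mm [-63.6  26.9] spoke deg 358.9 Ftool [ 0.7  6.9 -1.1] torque F 0.456 +M 0.506 pos [ 0.6234 -0.1313  0.1109]
```

servo_tool([
  {"angular": [0, 0, 3], "xyz": [-0.14, -0.33, 0], "claw": 0},
  {"angular": [0, 0, 3], "xyz": [-0.14, -0.33, 0], "claw": 0},
  {"angular": [0, 0, 3], "xyz": [-0.14, -0.33, 0], "claw": 0},
])

```text
t: 21.0
eef_pos: [0.627, -0.1412, 0.1109]
ee_rot: [3.139, 0.002, 2.965]
force: [0.6, 9.0, -1.5]
width: 0.0003
gripper_force: 4.3
```

```bash
python3 -c "import h;h.push((.5593,-.157))"
```

```text
t 21.0 rel tool x,y mm [-63.8  27.4] spoke deg 349.9 Ftool [ 1.   9.  -1.5] torque F 0.6 +M 0.642 pos [ 0.627  -0.1412  0.1109]
```

servo_tool([
  {"angular": [0, 0, 3], "xyz": [-0.14, -0.33, 0], "claw": 0},
  {"angular": [0, 0, 3], "xyz": [-0.14, -0.33, 0], "claw": 0},
])

```text
t: 21.2
eef_pos: [0.6285, -0.148, 0.1109]
ee_rot: [3.139, 0.002, 2.861]
force: [0.5, 10.6, -0.9]
width: 0.0006
gripper_force: 5.1
```

```bash
python3 -c "import h;h.push((.5593,-.157))"
```

```text
t 21.2 rel tool x,y mm [-64.   27.8] spoke deg 343.9 Ftool [ 2.5 10.3 -0.9] torque F 0.728 +M 0.782 pos [ 0.6285 -0.148   0.1109]
```

servo_tool([
  {"angular": [0, 0, 3], "xyz": [-0.14, -0.33, 0], "claw": 0},
  {"angular": [0, 0, 3], "xyz": [-0.14, -0.33, 0], "claw": 0},
])

```text
t: 21.4
eef_pos: [0.6294, -0.1548, 0.1109]
ee_rot: [3.138, 0.002, 2.756]
force: [0.2, 12.3, -1.3]
width: 0.0003
gripper_force: 5.8
```

```bash
python3 -c "import h;h.push((.5593,-.157))"
```

```text
t 21.4 rel tool x,y mm [-64.1  28.4] spoke deg 337.9 Ftool [ 4.5 11.4 -1.3] torque F 0.858 +M 0.918 pos [ 0.6294 -0.1548  0.1109]
```

servo_tool([
  {"angular": [0, 0, 0], "xyz": [0, 0.5, 0], "claw": 0},
  {"angular": [0, 0, 0], "xyz": [0, 1, 0], "claw": 0},
  {"angular": [0, 0, 0], "xyz": [0, 0, -2], "claw": 0},
  {"angular": [0, 0, 0], "xyz": [0, 0, -4], "claw": 0},
  {"angular": [0, 0, 0], "xyz": [0, 0, -4], "claw": 0},
  {"angular": [0, 0, 0], "xyz": [-3, -4, 0], "claw": 0},
  {"angular": [0, 0, 0], "xyz": [-3, -4, 0], "claw": 0},
  {"angular": [0, 0, 0], "xyz": [0, -4.5, 0], "claw": 0},
  {"angular": [0, 0, 0], "xyz": [0, -4.5, 0], "claw": 0},
  {"angular": [0, 0, 0], "xyz": [0, -4.5, 0], "claw": 0},
  {"angular": [0, 0, 0], "xyz": [0, 0, 0], "claw": 0},
  {"angular": [0, 0, 0], "xyz": [0, 0, 0], "claw": 0},
])

```text
t: 22.6
eef_pos: [0.6083, -0.366, 0.2104]
ee_rot: [-3.141, 0.0, 2.756]
force: [-1.0, 0.1, 0.3]
width: 0.0009
gripper_force: 0.0
```

Run:
```python
from station import viewer,monitor
import pickle;from h import *
F=[viewer.grab_frame(n) for n in("scene","top")]
o=np.zeros((600,800,3),np.uint8)
o[:330,:440]=cv2.resize(F[0]["color"],(440,330))
def put(im,x0,y0,w,h,k,X,Y):o[Y:Y+h*k,X:X+w*k]=cv2.resize(im[y0:y0+h,x0:x0+w],None,fx=k,fy=k,interpolation=2)
put(F[0]["color"],215,225,190,135,2,0,330)
put(F[1]["color"],265,150,180,125,2,440,0)
o[330:600,440:800]=cv2.resize(F[1]["color"],(360,270))
cv2.imwrite("pics/c7.png",o);print(monitor.get_state()["force"])
```

```text
[-0.31181394  0.94178692  0.06443996]
```

View pics/c7.png

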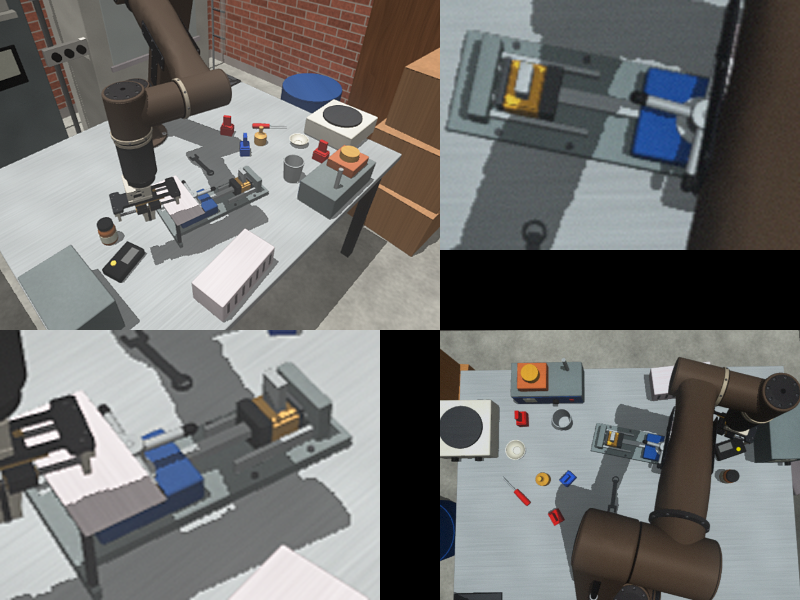

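The cell sits between the rails, held between jaw and pad. All other objects are where they were, and the arm is clear.

```bash
python3 -c "
from station import order;print(order.job_done())"
```

```text
the job is handed in; nothing more can be done
None
```

I put the square brass cell in the bed and clamped it with the star handle. The last moving push took about 0.92 N m, against about 0.49 N m running free (roughly 1.9 times). I handed the job in with the arm clear, at about 23 s.

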